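# Raise the firebrick back wall of a brazing hearth in running bond

### The arm

A 7-joint arm with a two-finger parallel gripper is mounted at the origin on a cart in front of the work surface, level with it; the furniture and walls round the work are solid. World frame = base frame: x ahead of the robot, y to its left, z up, the work surface at z = 0. Lengths are in m, angles in rad, forces in N, time in s.
With the tool pointing down it reaches from about 0.4 to 0.85 m from the base axis. Payload 4.5 kg.
Tool frame: the origin (TCP) lies between the finger pads; the fingertips stand nose_length ahead of it and the grasp point (between the pads) lies 6 mm ahead of it (nose_length is the distance from the TCP to the fingertips, in m); z points along the fingers, y is the line along which they close (so a half turn about z gives the same grasp; the last joint's range is limited). The gripper opens to 85 mm and grips with 20 to 120 N. Pads are 22 mm wide; open, the fingers measure 114 mm over their backs; the gripper's body (76 mm by 85 mm) begins 54 mm behind the grasp point. The pads swing forward as they close: fully open they stand 13 mm farther back than shut.
Start: joints at [-1.195, 0.689, -0.195, 1.565, 0.157, 0.902, -0.215], TCP at [0.209, 0.589, 0.217] pointing down, gripper open.
Joint ranges: [-3.01, 3.01], [-0.46, 2.08], [-1.47, 1.51], [0.13, 2.56], [-1, 4.14], [0.04, 2.09], [-2.66, 2.66]. Speed limits (rad/s): [2.57, 2.57, 3.14, 3.14, 3.14, 3.14, 3.14].

### API

Orientations are given as a unit quaternion [x, y, z, w].
In Python, from cell import * gives the robot as it stands.
- The arm moves only by the tool servo_tool, never from a script. Its argument "steps" is one flat list of numbers, 4 for each row, row after row: the shift along the tool's x, y, z in m, then the turn about the tool's z in rad. A call has 1 to 8 rows; each row shifts and turns the commanded pose from where the row before left it, along the tool's axes as they then stand; what a row does not reach is not made up. A row lasts 1/8 s, in which the tool goes at most 62.5 mm and 10.7 degrees, less where a joint would pass 70% of its speed; a pose out of reach is approached as far as the arm can. A call with a gripper value outside its range is refused whole. "grip" is the finger opening in m, from 0 to 0.0854, set as the call begins (left out, the last holds). The fingers move at their own pace and stop on an object; the grip force is fixed at half the most. Time passes only in rows, so rows that do not move let the fingers close. It gives the time, the measured TCP pose, the force, the opening and the grip force at its end, in the units of the state.
- read_state(): the state, without advancing time (a new reading comes with each control period).
- snapshot(name): name is "side" or "top" or "wrist"; returns a dict with "pixels" (420x560x3 uint8, blue, green, red), "intrinsics" (3x3 intrinsics, pixels), "k1" (the pictures are not rectified: a ray, as slopes to the right and down, at radius r is drawn at 1 + k1 r^2 times it, then the intrinsics apply), "rvec" (rotation vector, rad) and "tvec" (3), from world to camera coordinates, as OpenCV has them; the wrist camera has in their place "hand_eye" (4x4, takes a point from camera to tool coordinates, whose origin is the TCP and whose axes are the flange's). Camera axes: x right, y down, z forward; pixel columns grow to the right and rows downward; lengths in m; the calibration is good to about 2 mm. A picture is of the moment at which its call begins: read the wrist's pose just before it. There is no depth.
- sign_off(): hands the job in; it is judged then, once.
The state is a dict: "t": time; "joints": joint angles; "qvel": joint speeds; "joint_torque": joint torques, N m; "position": TCP position; "tcp_rot": TCP orientation; "wrist_force": force on the tool from outside, world axes, zero at the start; "ft_torque": the same for the moment, N m; "width": finger opening in m; "finger_force": force on a finger pad.
Only numpy, scipy, OpenCV 4.12 (cv2) and the standard library are available. Lean on these libraries where they do the work, as an engineer would, in place of code of your own. Each camera call takes 0.05 s, during which the arm holds its last target. There are 200 camera calls.

### The job

Raise the back wall of the brazing hearth by two courses in running bond, dry: on the course that is already laid, lay a half brick, a whole brick and a half brick, and on those two whole bricks, all flat and flush with the wall below. Then push the sliding end plate up against the bricks until all the joints are closed. Leave the other things on the bench and on the hearth where they are.

Things in the scene. Friction and masses are not known exactly. Their poses are not given: they have to be found in the camera images.
- brick_a_c (a point): centre of a loose whole firebrick, cream-coloured, lying flat: 100 mm long (its x axis), 50 mm wide (y), 36 mm high (z), 0.12 to 0.2 kg; the three are alike. It starts on the hearth floor in front of the wall, at the bottom of a pile under brick_c and half_b.
- brick_b_c (a point): centre of a loose whole firebrick, cream-coloured, lying flat: 100 mm long (its x axis), 50 mm wide (y), 36 mm high (z), 0.12 to 0.2 kg; the three are alike. It starts on the hearth floor in front of the wall, with half_a on top of it.
- brick_c_c (a point): centre of a loose whole firebrick, cream-coloured, lying flat: 100 mm long (its x axis), 50 mm wide (y), 36 mm high (z), 0.12 to 0.2 kg; the three are alike. It starts lying on brick_a, under half_b.
- half_a_c (a point): centre of a loose half firebrick, cream-coloured, lying flat: 50 x 50 mm square, 36 mm high (z), 0.06 to 0.1 kg; the two are alike and any side may face the front. It starts lying on brick_b.
- half_b_c (a point): centre of a loose half firebrick, cream-coloured, lying flat: 50 x 50 mm square, 36 mm high (z), 0.06 to 0.1 kg; the two are alike and any side may face the front. It starts lying on brick_c, at the top of that pile.
- hearth: brazing hearth, fixed: a dark steel tray 260 x 315 mm, lip 20 mm high, floor 10 mm above the bench. Origin on the bench under the middle of its firebrick back wall; z up, y along the wall to the fixed cheek, x away from the robot. Lips at x -0.205, 0.055, y -0.190, 0.125. A thin wire torch rest 75 mm high is on the front lip at y -0.165; nothing behind the wall is higher than the lip.
- course_top (a point): middle of the top face of the wall's first course, 46 mm above the bench; axes as hearth. The course is smoke-darkened and fixed: two whole bricks end to end along y from -0.100 to 0.100, 50 mm thick in x, joint at y 0. The fixed cheek is a dark steel plate with its inner face at y 0.100; it and the sliding end plate stand 52 mm above this point, from x -0.032 to 0.030.
- end_plate (a joint): how far the sliding end plate (bright steel, 5 mm thick) is drawn back, in m: its inner face is at y = -(0.100 + value) of course_top, so 0 closes a course two bricks long. Range -0.002 to 0.030, starts at 0.014 to 0.027. It slides along y and stays where left; push its outer face: own friction about 3 N, the laid bricks add up to about 8 N.
- plate_push (a point): a point on the outer face of the sliding end plate, 75 mm above the bench and 23 mm below its upper edge, 20 mm from its front edge, the plate being 62 mm wide; x as in course_top, y points toward the bricks (the way to push). The plate's low foot (12 mm above the bench) and two slack brass wing nuts (25 mm above the bench) lie outside it.
- coffee_mill: wooden coffee mill with a crank on top, standing fixed to the left of the hearth: about 170 x 200 mm, 258 mm high; origin at the centre of its underside. Keep clear of it.
- sanding_block_c (a point): brown cork sanding block, 57 x 91 x 30 mm (not a brick), on the bench, a bystander to be left alone; the point is at its centre.
- brush_1_c (a point): purple scrubbing brush, 30 x 86 x 55 mm high, on the bench, a bystander to be left alone; the point is at its centre.
- wrench_c (a point): steel open-ended wrench, 32 x 175 mm, 7 mm thick, on the bench, a bystander to be left alone; the point is at its centre.
- screwdriver_a_c (a point): screwdriver with a red handle, 207 mm long along its x axis, 27 mm high, on the bench behind the hearth, a bystander to be left alone; the point is at its centre.
- candle_1_c (a point): small round candle in a metal cup, 38 mm across, 15 mm high, standing on the hearth floor, a bystander to be left alone; the point is at its centre.
There are look-alikes about, which are no part of the job. What is shaped like the part that bears half_b_c but orange is not meant.

How it is judged:
By the outcome, as a careful person would: the job done as asked, in the order asked, and still so for the second after the job is handed in, with the robot touching nothing.
It also fails if it takes over 72 s, if anything falls off the work surface, if the arm or the gripper's body presses on something with over 40 N, if the wrist force passes 120 N, or if a joint passes its speed limit or range.

## Working session

There is one attempt and no reset: what is moved stays moved. The work goes in short steps, Python scripts to look and compute and a tool call to move; the robot and the scene stay as the last step left them, time stands still between calls to the robot, and variables do not carry over. Pictures are saved under pics/ and viewed, at most 10 in all, crops included, and the job is handed in when it is done.

Besides the shell and the picture viewer there is one more tool, called after "Request:" by a JSON object that holds its "op" and its "data", one argument or row to a line. servo_tool: Moves the arm, as the interface text tells. Its arguments: {"type":"object","properties":{"steps":{"type":"array"},"grip":{"type":"number"}},"required":["steps"]}

```bash
ls; mkdir -p pics; python3 - <<'E'
from cell import *
import cv2,pickle
s=read_state();print({k:(s[k]) for k in('t','position','tcp_rot','width')})
try: print(nose_length)
except Exception as e: print(e)
d={n:snapshot(n) for n in('top','side','wrist')}
pickle.dump((s,d),open('d0.pkl','wb'))
for n in d: cv2.imwrite(f'pics/{n}0.png',d[n]['pixels']); print(n,{k:v for k,v in d[n].items() if k!='pixels'})
E
```

```text
pics
{'t': 0.0, 'position': array([0.20928664, 0.5881702 , 0.21644614]), 'tcp_rot': array([ 1.70017157e-01,  9.85440633e-01, -9.56538510e-04, -9.70214661e-05]), 'width': 0.08543823828944919}
0.025
top {'intrinsics': array([[520.62100885,   0.        , 292.1138869 ],
       [  0.        , 520.62100885, 215.3792757 ],
       [  0.        ,   0.        ,   1.        ]]), 'k1': -0.18802043848150457, 'rvec': array([ 2.04160406, -2.16724819,  0.24323112]), 'tvec': array([-0.04923819,  0.57922061,  1.27235606])}
side {'intrinsics': array([[441.33295177,   0.        , 278.86253464],
       [  0.        , 441.33295177, 207.32600784],
       [  0.        ,   0.        ,   1.        ]]), 'k1': -0.04019032925590035, 'rvec': array([ 1.95388219, -0.16032332,  0.1447165 ]), 'tvec': array([-0.56248111,  0.06214787,  1.10737246])}
wrist {'intrinsics': array([[335.5153449 ,   0.        , 283.07983758],
       [  0.        , 335.5153449 , 213.13225365],
       [  0.        ,   0.        ,   1.        ]]), 'k1': -0.06444368343972365, 'hand_eye': array([[-3.28371699e-04, -9.52286439e-01, -3.05205555e-01,
         7.82518697e-02],
       [ 9.99999902e-01, -4.03596111e-04,  1.83376205e-04,
         3.25969320e-04],
       [-2.97806448e-04, -3.05205464e-01,  9.52286478e-01,
        -1.56391880e-01],
       [ 0.00000000e+00,  0.00000000e+00,  0.00000000e+00,
         1.00000000e+00]])}
```

View pics/top0.png

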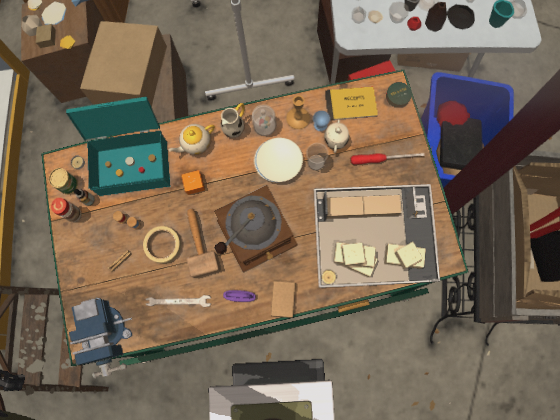

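View pics/side0.png

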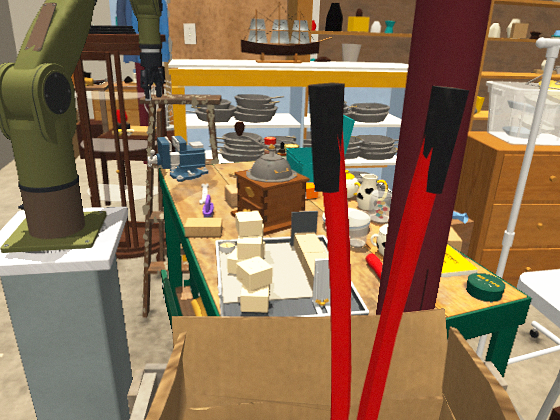

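The top view shows the hearth at right: tray about x 316–438, y 187–287. The wall course is at (330–402, 205), with the cheek at (321,205) and the sliding plate at about (415,205). The piles are near (355,257) and (405,255) and the candle is at (329,277). The side view is mostly blocked by the bolt cutters. Next I'll move the wrist camera above the hearth.

```bash
cat > h.py <<'E'
from cell import *
import cv2,numpy as np,pickle
from scipy.spatial.transform import Rotation as R
np.set_printoptions(precision=4,suppress=True)
def cam(d,s=None):
    "camera-to-world rotation and origin"
    if 'hand_eye' in d:
        W=R.from_quat(s['tcp_rot']).as_matrix(); H=d['hand_eye']
        return W@H[:3,:3], W@H[:3,3]+s['position']
    M=cv2.Rodrigues(d['rvec'])[0]
    return M.T,-M.T@d['tvec']
def p2w(d,uv,z,s=None):
    A,o=cam(d,s); D=np.array([d['k1'],0,0,0])
    p=cv2.undistortPoints(np.array(uv,float).reshape(-1,1,2),d['intrinsics'],D)[:,0]
    r=np.c_[p,np.ones(len(p))]@A.T
    return (o+r*((np.asarray(z)-o[2])/r[:,2])[:,None])[:,:2]
def w2p(d,P,s=None):
    A,o=cam(d,s); M=A.T
    return cv2.projectPoints(np.array(P,float).reshape(-1,1,3),cv2.Rodrigues(M)[0],-M@o,d['intrinsics'],np.array([d['k1'],0,0,0]))[0][:,0]
def look(name,tag):
    s=read_state(); d=snapshot(name); pickle.dump((s,d),open(f'{tag}.pkl','wb')); cv2.imwrite(f'pics/{tag}.png',d['pixels']); return s,d
def yaw(s): 
    M=R.from_quat(s['tcp_rot']).as_matrix(); return np.arctan2(M[1,1],M[0,1])  # world angle of tool y
def go(s,x,y,z,ty=None):
    "shift in present tool axes, turn about tool z so that tool y points at world angle ty (mod pi)"
    M=R.from_quat(s['tcp_rot']).as_matrix(); v=M.T@(np.array([x,y,z])-s['position'])
    t=0 if ty is None else -((ty-yaw(s)+np.pi/2)%np.pi-np.pi/2)
    return v,t
E
python3 - <<'E'
from h import *
s,d=pickle.load(open('d0.pkl','rb'));t=d['top']
print('tray',p2w(t,[(316,188),(437,185),(438,283),(320,287)],0.03))
print('wall',p2w(t,[(330,195),(402,195),(402,215),(330,215)],0.046))
print('piles',p2w(t,[(355,257),(405,254)],0.08))
print('mill',p2w(t,[(254,222)],0.2), 'yaw',yaw(s))
E
```

```text
tray [[ 0.6544 -0.1524]
 [ 0.6443 -0.4821]
 [ 0.3799 -0.4533]
 [ 0.3906 -0.1444]]
wall [[ 0.6286 -0.1868]
 [ 0.6176 -0.3783]
 [ 0.5634 -0.3724]
 [ 0.5747 -0.1827]]
piles [[ 0.4558 -0.2343]
 [ 0.4551 -0.3618]]
mill [[0.5342 0.0064]] yaw 1.229101879800446
```

Request:
{"op": "servo_tool", "data": {
  "steps": [0, 0, -0.03, 0.184, 0, 0, -0.03, 0.184, 0, 0, -0.03, 0.184, 0, 0, -0.03, 0.184, 0, 0, -0.03, 0.184, 0, 0, 0, 0.184, 0, 0, 0, 0.184],
  "grip": 0.0854
}}

```text
t: 1.02
position: [0.2093, 0.5888, 0.3674]
tcp_rot: [0.73, 0.684, -0.0, -0.0]
wrist_force: [0.6, 0.5, -0.3]
width: 0.0855
finger_force: 0.0
```

Request:
{"op": "servo_tool", "data": {
  "steps": [-0.053, 0.0294, 0, 0, -0.053, 0.0294, 0, 0, -0.053, 0.0294, 0, 0, -0.053, 0.0294, 0, 0, -0.053, 0.0294, 0, 0, -0.053, 0.0294, 0, 0, -0.053, 0.0294, 0, 0, -0.053, 0.0294, 0, 0]
}}

```text
t: 2.02
position: [0.4196, 0.15, 0.3673]
tcp_rot: [0.727, 0.686, 0.0, -0.0]
wrist_force: [0.7, 0.8, -1.1]
width: 0.0856
finger_force: 0.0
```

Request:
{"op": "servo_tool", "data": {
  "steps": [-0.0535, 0.0145, 0, 0, -0.0535, 0.0145, 0, 0, -0.0535, 0.0145, 0, 0, -0.0535, 0.0145, 0, 0, -0.0535, 0.0145, 0, 0, -0.0535, 0.0145, 0, 0, -0.0535, 0.0145, 0, 0, 0, 0, 0, 0]
}}

```text
t: 3.02
position: [0.4975, -0.2334, 0.3669]
tcp_rot: [0.73, 0.683, -0.001, 0.001]
wrist_force: [0.1, 1.0, -0.1]
width: 0.0854
finger_force: 0.0
```

```bash
python3 - <<'E'
from h import *
s,d=look('wrist','w1'); print(s['t'],s['position'],yaw(s),s['joints'])
cv2.imwrite('pics/w1b.png',cv2.resize(d['pixels'],(784,588)))
E
```

```text
3.025 [ 0.4975 -0.2334  0.3669] -0.06718932664581999 [ 0.1081  0.4518  0.3971  1.5875 -0.1833  1.1392  0.479 ]
```

View pics/w1b.png

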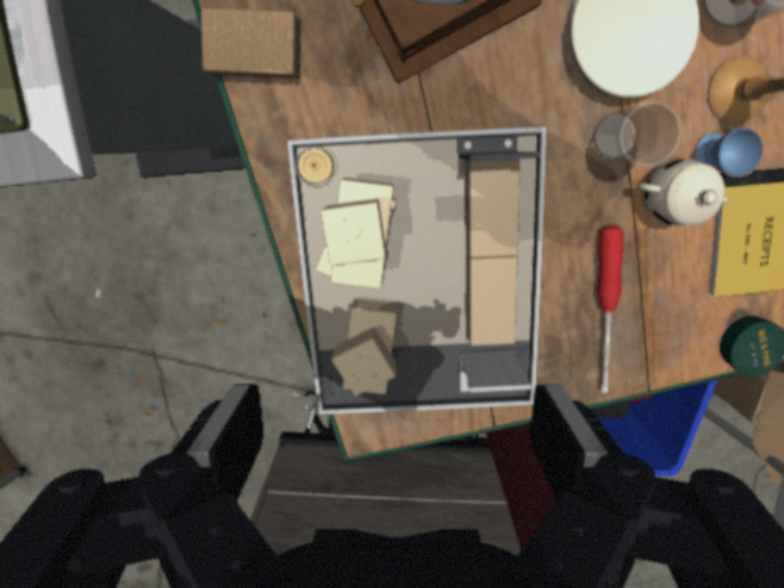

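Wrist view (drawn at 1.4×): the wall course spans (470–518, 157–345) with its joint at y 257. The cheek is at the top near y 147 and the sliding plate near y 350. Pile 1 is at (355,232), pile 2 in shadow at (370,345), and the candle is at (315,165). I'll zoom in on a crop of the hearth.

```bash
python3 - <<'E'
from h import *
s,d=pickle.load(open('w1.pkl','rb'))
c=d['pixels'][90:300,205:395]
c=cv2.LUT(c,np.array([255*(i/255)**.6 for i in range(256)],np.uint8))
c=cv2.resize(c,None,fx=2.85,fy=2.85,interpolation=cv2.INTER_CUBIC)
cv2.imwrite('pics/c1.png',c)
E
```

```text
(no output)
```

View pics/c1.png

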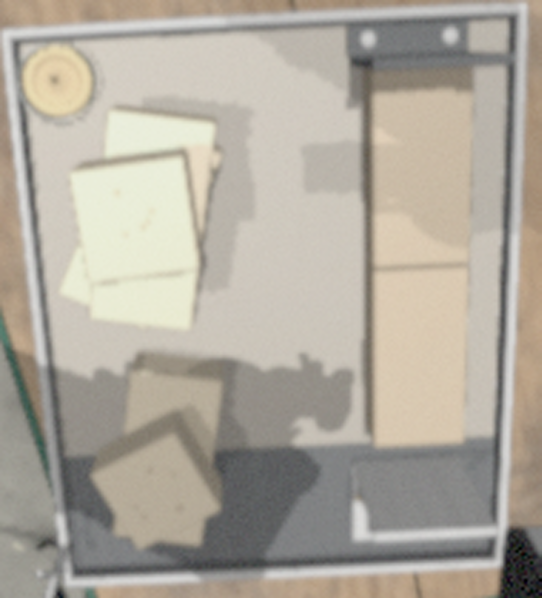

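The crop (2.85×, offset 205,90) shows the wall's top corners near (372,68), (471,70), (463,445) and (374,445). The half_b top is at (72,170), (182,152), (198,270), (93,283). The brick_c ends are at y 107–122 and 318–328. The half_a diamond is at (93,470), (178,415), (218,490), (127,540). I'll refine these edges with line fits.

```bash
cat >> h.py <<'E'
def edge(d,a,b,w=5,trim=.12):
    "fit the image line near segment a-b at the strongest gradient; returns (point,dir)"
    g=cv2.GaussianBlur(cv2.cvtColor(d['pixels'],cv2.COLOR_BGR2GRAY),(0,0),.8).astype(np.float32)
    a,b=np.array(a,float),np.array(b,float); n=np.array([-(b-a)[1],(b-a)[0]])/np.linalg.norm(b-a)
    T=np.linspace(trim,1-trim,40); O=np.arange(-w,w+.01,.25)
    P=a+T[:,None,None]*(b-a)+O[None,:,None]*n
    v=cv2.remap(g,P[...,0].astype(np.float32),P[...,1].astype(np.float32),cv2.INTER_LINEAR)
    G=np.abs(np.gradient(v.mean(0))) ; k0=G.argmax()
    G=np.abs(np.gradient(v,axis=1)); G[:,np.abs(np.arange(len(O))-k0)>8]=0
    k=G.argmax(1); Q=P[np.arange(len(T)),k]
    vx,vy,x,y=cv2.fitLine(Q.astype(np.float32),cv2.DIST_HUBER,0,.01,.01).ravel()
    return np.array([x,y]),np.array([vx,vy])
def meet(l,m):
    t=np.linalg.solve(np.c_[l[1],-m[1]],m[0]-l[0]); return l[0]+t[0]*l[1]
def quad(d,c,w=5):
    L=[edge(d,c[i],c[(i+1)%4],w) for i in range(4)]
    return np.array([meet(L[i-1],L[i]) for i in range(4)])
E
python3 - <<'E'
from h import *
s,d=pickle.load(open('w1.pkl','rb'))
o=lambda L:[(205-.32+x/2.85,90-.32+y/2.85) for x,y in L]
q=quad(d,o([(372,68),(471,70),(463,445),(374,445)]),4); w=p2w(d,q,.046,s)
print('wall',w)
f=(w[0]+w[3])/2;b=(w[1]+w[2])/2;print('ctr',w.mean(0),'thick',np.linalg.norm(b-f),'len',np.linalg.norm(w[0]-w[3]),np.linalg.norm(w[1]-w[2]))
for k,l in(('front',w[0]-w[3]),('back',w[1]-w[2])):print(k,'yaw of y',np.arctan2(l[1],l[0])-np.pi/2)
j=edge(d,*o([(376,268),(464,265)]),3); jp=[meet(j,(q[0],q[3]-q[0])),meet(j,(q[1],q[2]-q[1]))]; print('joint',p2w(d,jp,.046,s))
for n,c,z in(('half_b',[(72,170),(182,152),(198,270),(93,283)],.118),('half_a',[(93,470),(178,415),(218,490),(130,540)],.082)):
    q=quad(d,o(c),4);p=p2w(d,q,z,s);e=np.roll(p,-1,0)-p
    print(n,p.mean(0),'sides',np.linalg.norm(e,axis=1),'ang',np.arctan2(e[:,1],e[:,0]))
print('brick_c pts',p2w(d,o([(113,107),(215,122),(190,328),(93,318)]),.082,s))
print('brick_b pts',p2w(d,o([(130,370),(222,380),(205,545),(115,520)]),.046,s))
print('plate top edge',p2w(d,o([(356,537),(496,530)]),.098,s))
print('candle',p2w(d,o([(57,80)]),.025,s),'torch rest',p2w(d,o([(50,560)]),.05,s))
# pillar: vertical plane from each camera
_,D=pickle.load(open('d0.pkl','rb'))
t=D['top'];print('pillar top cam',p2w(t,[(440,205),(452,210),(480,130)],.0),cam(t)[1])
E
```

```text
wall [[ 0.5735 -0.1663]
 [ 0.6218 -0.1684]
 [ 0.6178 -0.3695]
 [ 0.5691 -0.369 ]]
ctr [ 0.5956 -0.2683] thick 0.048515384394432245 len 0.20277513968841265 0.2011773736302642
front yaw of y -0.021743705114637635
back yaw of y -0.019519002622640613
joint [[ 0.571  -0.2702]
 [ 0.6194 -0.273 ]]
half_b [ 0.4599 -0.2253] sides [0.048  0.0513 0.0481 0.0505] ang [ 0.0588 -1.4911 -3.0994  1.6479]
half_a [ 0.4518 -0.3693] sides [0.0477 0.0454 0.0551 0.0493] ang [ 0.4333 -1.1386 -2.648   1.8525]
brick_c pts [[ 0.4512 -0.1783]
 [ 0.4965 -0.1881]
 [ 0.4777 -0.284 ]
 [ 0.4316 -0.2759]]
brick_b pts [[ 0.4422 -0.3155]
 [ 0.4903 -0.3244]
 [ 0.474  -0.4221]
 [ 0.4251 -0.4031]]
plate top edge [[ 0.5529 -0.3936]
 [ 0.6232 -0.3948]]
candle [[ 0.4175 -0.166 ]] torch rest [[ 0.3865 -0.4238]]
pillar top cam [[ 0.595  -0.4927]
 [ 0.579  -0.525 ]
 [ 0.8108 -0.6429]] [ 0.2782 -0.0671  1.3693]
```

```bash
python3 - <<'E'
from h import *
s,d=pickle.load(open('w1.pkl','rb'))
o=lambda L:[(205-.32+x/2.85,90-.32+y/2.85) for x,y in L]
w=p2w(d,quad(d,o([(5,32),(525,5),(503,562),(67,585)]),3),.03,s)
e=np.roll(w,-1,0)-w
print(w,np.linalg.norm(e,axis=1),np.arctan2(e[:,1],e[:,0])+np.array([0,np.pi/2,np.pi,-np.pi/2]))
_,D=pickle.load(open('d0.pkl','rb'));t=D['top']
w=p2w(t,quad(t,[(315,188),(438,185),(439,284),(318,288)],4),.03)
e=np.roll(w,-1,0)-w
print(w,np.linalg.norm(e,axis=1),np.arctan2(e[:,1],e[:,0])+np.array([0,np.pi/2,np.pi,-np.pi/2]))
w=p2w(t,quad(t,[(330,196),(402,195),(402,215),(330,216)],4),.046)
e=np.roll(w,-1,0)-w
print(w,w.mean(0),np.linalg.norm(e,axis=1),np.arctan2(e[:,1],e[:,0])+np.array([0,np.pi/2,np.pi,-np.pi/2]))
s=read_state();print(s['position'],yaw(s),go(s,.460,-.2255,.2,.065))
E
```

```text
[[ 0.3969 -0.1429]
 [ 0.6487 -0.1478]
 [ 0.6437 -0.4522]
 [ 0.3925 -0.4481]] [0.2518 0.3044 0.2512 0.3053] [-0.0196 -0.0163  6.2671 -0.0144]
[[ 0.6499 -0.1522]
 [ 0.6429 -0.4735]
 [ 0.3855 -0.4492]
 [ 0.3904 -0.1361]] [0.3213 0.2585 0.3132 0.26  ] [-1.5927  4.6183  4.697  -1.6329]
[[ 0.6393 -0.1857]
 [ 0.6227 -0.3767]
 [ 0.5704 -0.3762]
 [ 0.5735 -0.1806]] [ 0.6015 -0.2798] [0.1918 0.0523 0.1955 0.0661] [-1.6579  4.7016  4.6966 -1.6469]
[ 0.4978 -0.2302  0.3667] -0.06330947229646666 (array([ 0.0023, -0.0378,  0.1668]), np.float64(-0.1283094722964666))
```

Request:
{"op": "servo_tool", "data": {
  "steps": [0.002, -0.038, 0.04, -0.128, 0, 0, 0.055, 0, 0, 0, 0.055, 0, 0, 0, 0.055, 0, 0, 0, 0.035, 0, 0, 0, 0.0137, 0, 0, 0, 0, 0]
}}

```text
t: 3.95
position: [0.4609, -0.223, 0.1136]
tcp_rot: [0.682, 0.731, 0.0, -0.0]
wrist_force: [-0.7, 1.0, 1.2]
width: 0.0854
finger_force: 0.0
```

Request:
{"op": "servo_tool", "data": {
  "steps": [0, 0, 0, 0, 0, 0, 0, 0, 0, 0, 0, 0, 0, 0, 0, 0],
  "grip": 0.03
}}

```text
t: 4.45
position: [0.4609, -0.2239, 0.1139]
tcp_rot: [0.682, 0.731, 0.0, 0.0]
wrist_force: [-0.6, -0.2, 0.0]
width: 0.0301
finger_force: 0.0
```

```bash
python3 - <<'E'
from h import *
s,d=look('wrist','w2'); print(s['t'],s['position'],yaw(s),s['width'])
E
```

```text
4.45 [ 0.4609 -0.2239  0.1139] 0.06900853355712905 0.030076991001925214
```

View pics/w2.png

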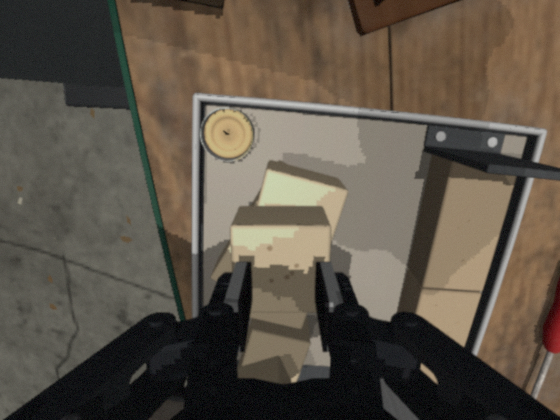

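The wrist view shows half_b's top at (232–330, 232) with the near-shut fingers (x 250–317, tips about y 262) above it, so they closed over the brick instead of around it. A gentle touch will tell me the real tip height.

Request:
{"op": "servo_tool", "data": {
  "steps": [0, 0, 0.006, 0, 0, 0, 0.002, 0, 0, 0, 0.001, 0]
}}

```text
t: 4.88
position: [0.4605, -0.2238, 0.1042]
tcp_rot: [0.682, 0.731, -0.0, -0.0]
wrist_force: [0.3, 0.2, -0.6]
width: 0.0301
finger_force: 0.0
```

Request:
{"op": "servo_tool", "data": {
  "steps": [0, 0, 0.002, 0, 0, 0, 0.001, 0]
}}

```text
t: 5.12
position: [0.4607, -0.2239, 0.1035]
tcp_rot: [0.682, 0.731, 0.001, 0.0]
wrist_force: [-5.4, 2.1, 28.9]
width: 0.0298
finger_force: 14.6
```

Contact (29 N) came at TCP z 0.1035 on a top that should be at 0.118. So in this state's frame the tips stand about 14 mm behind the TCP rather than 25 mm ahead, which agrees with the image. I'll open, go deeper and regrasp.

Request:
{"op": "servo_tool", "data": {
  "steps": [0, 0, -0.025, 0, 0, 0, 0, 0, 0, 0, 0, 0, 0, 0, 0.02, 0, 0, 0, 0.02, 0, 0, 0, 0.018, 0, 0, 0, 0, 0],
  "grip": 0.0854
}}

```text
t: 6.0
position: [0.4593, -0.2231, 0.0669]
tcp_rot: [0.682, 0.731, -0.001, -0.002]
wrist_force: [0.7, 1.3, 0.5]
width: 0.0854
finger_force: 0.0
```

Request:
{"op": "servo_tool", "data": {
  "steps": [0, 0, 0, 0, 0, 0, 0, 0, 0, 0, 0, 0],
  "grip": 0.03
}}

```text
t: 6.38
position: [0.461, -0.2241, 0.0693]
tcp_rot: [0.682, 0.731, 0.0, 0.001]
wrist_force: [-1.3, 0.6, 3.5]
width: 0.0492
finger_force: 62.4
```

Request:
{"op": "servo_tool", "data": {
  "steps": [0, 0, -0.05, 0, 0, 0, -0.05, 0, 0.0061, 0.046, 0, 0, 0.0061, 0.046, 0, 0, 0.0061, 0.046, 0, 0.087, 0, 0, 0.045, 0, 0, 0, 0.034, 0, 0, 0, 0, 0]
}}

```text
t: 7.38
position: [0.595, -0.1954, 0.0874]
tcp_rot: [0.713, 0.701, -0.001, -0.002]
wrist_force: [0.2, -0.1, -0.7]
width: 0.0494
finger_force: 62.7
```

```bash
cat >> h.py <<'E'
HP=np.array([.596,-.2685]); HY=-.018
def hw(x,y): c,n=np.cos(HY),np.sin(HY); return HP+np.array([c*x-n*y,n*x+c*y])   # hearth -> world
def inh(p): c,n=np.cos(HY),np.sin(HY); q=np.asarray(p)-HP; return np.c_[q[...,0]*c+q[...,1]*n,-q[...,0]*n+q[...,1]*c]
def edg(d,s,a,b,z,w=6,trim=.05):
    "refined edge near hearth points a-b at height z -> hearth coordinates of its two ends, edge px"
    P=w2p(d,[[*hw(*a),z],[*hw(*b),z]],s); l=edge(d,P[0],P[1],w,trim)
    q=[l[0]+l[1]*((p-l[0])@l[1]) for p in P]
    return inh(p2w(d,q,z,s)).ravel()
E
python3 - <<'E'
from h import *
s,d=look('wrist','w3'); print(s['t'],s['position'],yaw(s),s['width'],inh(s['position'][:2]))
for n,x in(('front',-.025),('back',.025)):
  print(n,edg(d,s,(x,-.09),(x,0.03),.046), 'px',w2p(d,[[*hw(x,y),.046] for y in(-.09,0.03,.1)],s).ravel())
print('joint',edg(d,s,(-.02,0),(.02,0),.046,5))
cv2.imwrite('pics/w3b.png',cv2.resize(d['pixels'][60:360,120:520],(800,600)))
E
```

```text
7.375 [ 0.595  -0.1954  0.0874] -0.018093586249178967 0.049374853740190745 [[-0.0023  0.0731]]
front [-0.0227 -0.0898 -0.0236  0.0301] px [255.0785 424.6661 249.7087 295.3883 246.0546 194.8602]
back [ 0.0259 -0.0901  0.0248  0.03  ] px [317.3605 424.8955 323.7746 295.554  328.1271 194.948 ]
joint [-0.0201 -0.0024  0.0201 -0.0026]
```

View pics/w3b.png

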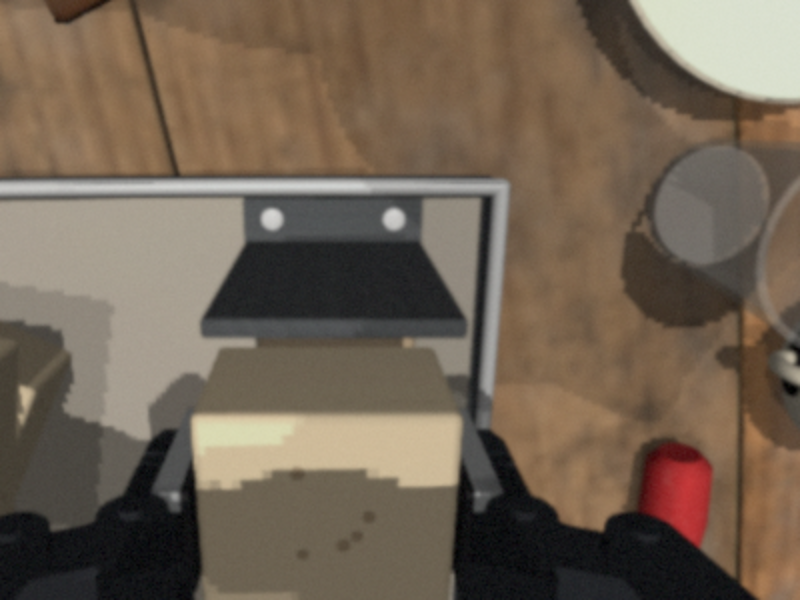

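The view (2×, offset 120,60) shows half_b in the fingers, its top edge at y 413 from x 193 to 462 and its bottom edge at y 350 from 217 to 440. The cheek's top lip is at y 335 and a strip of wall is visible at x 257–405, y 343.

```bash
python3 - <<'E'
from h import *
s,d=pickle.load(open('w3.pkl','rb'))
o=lambda L:[(120-.25+x/2,60-.25+y/2) for x,y in L]
print('wall strip',inh(p2w(d,o([(257,343),(405,343)]),.046,s)))
zb=s['position'][2]+.013
print('brick bottom',inh(p2w(d,o([(217,350),(440,350)]),zb,s)),'top',inh(p2w(d,o([(193,413),(462,413)]),zb+.036,s)))
print('cheek',inh(p2w(d,o([(203,335),(465,335)]),.098,s)))
s=read_state();print(s['position'],yaw(s),inh(s['position'][:2]))
E
```

```text
wall strip [[-0.0244  0.0763]
 [ 0.0222  0.0764]]
brick bottom [[-0.0273  0.0952]
 [ 0.0239  0.0953]] top [[-0.0257  0.0973]
 [ 0.0221  0.0974]]
cheek [[-0.0308  0.098 ]
 [ 0.0299  0.0981]]
[ 0.5964 -0.1959  0.0893] -0.018275910622616173 [[-0.0009  0.0726]]
```

Request:
{"op": "servo_tool", "data": {
  "steps": [-0.0015, 0.001, 0.03, 0, 0, 0, 0.02, 0, 0, 0, 0.004, 0, 0, 0, 0.001, 0]
}}

```text
t: 7.92
position: [0.5985, -0.1977, 0.0352]
tcp_rot: [0.713, 0.701, 0.0, 0.0]
wrist_force: [0.1, -0.6, -2.0]
width: 0.049
finger_force: 62.7
```

Request:
{"op": "servo_tool", "data": {
  "steps": [0, 0, 0.001, 0]
}}

```text
t: 8.05
position: [0.5988, -0.1979, 0.0345]
tcp_rot: [0.713, 0.701, 0.0, 0.001]
wrist_force: [-0.3, -0.0, -0.6]
width: 0.0493
finger_force: 62.7
```

Request:
{"op": "servo_tool", "data": {
  "steps": [0, -0.0015, 0.001, 0, 0, 0, 0.0005, 0]
}}

```text
t: 8.3
position: [0.5975, -0.1977, 0.0334]
tcp_rot: [0.713, 0.701, 0.001, 0.001]
wrist_force: [-1.4, 1.6, 9.4]
width: 0.0493
finger_force: 63.6
```

Request:
{"op": "servo_tool", "data": {
  "steps": [0, 0, 0, 0, 0, 0, 0, 0, 0, 0, -0.05, 0, 0, -0.02, -0.06, 0, 0, -0.025, -0.06, 0, 0, -0.025, -0.06, 0, 0, 0, 0, 0],
  "grip": 0.075
}}

```text
t: 9.18
position: [0.5294, -0.1984, 0.2614]
tcp_rot: [0.714, 0.7, 0.002, 0.004]
wrist_force: [0.0, 0.4, -0.9]
width: 0.0747
finger_force: 0.0
```

```bash
sed -i 's/HP=.*;/HP=np.array([.596,-.2705]);/' h.py; python3 - <<'E'
from h import *
s,d=look('wrist','w4'); print(s['t'],s['position'],yaw(s),s['width'])
cv2.imwrite('pics/w4b.png',cv2.resize(d['pixels'][80:380,130:530],(800,600),interpolation=cv2.INTER_CUBIC))
E
```

```text
9.175 [ 0.5294 -0.1984  0.2614] -0.020341950608730033 0.0746660710701049
```

View pics/w4b.png

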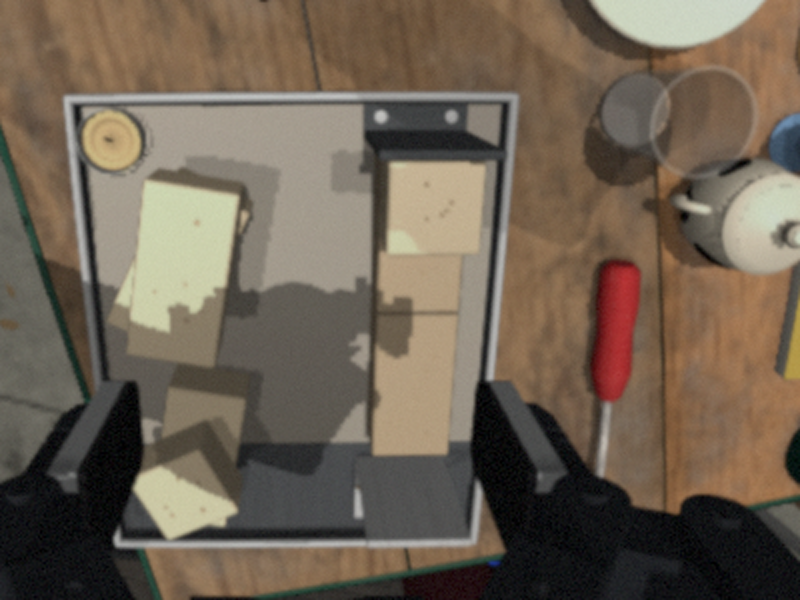

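The view (2×, offset 130,80) shows half_b on the wall against the cheek, its top at (386–486, 163–254). Brick_c's top is at (147,180), (241,192), (217,366), (127,353). Half_a's top is at (132,487), (188,450), (238,512), (172,538), and the wall joint is at y 312.

```bash
cat >> h.py <<'E'
def brick(d,s,c,z,off,f,w=4,n=''):
    "refined quad: corners c in a crop (offset off, scale f), first side across; prints centre, sides, angle of across side"
    c=[(off[0]-.25+x/f,off[1]-.25+y/f) for x,y in c]
    p=p2w(d,quad(d,c,w),z,s); e=np.roll(p,-1,0)-p; L=np.linalg.norm(e,axis=1)
    a=np.arctan2(e[:,1],e[:,0])+np.array([0,np.pi/2,np.pi,-np.pi/2]); a=(a+1.5)%(np.pi)-1.5
    print(n,'ctr',p.mean(0),'hearth',inh(p.mean(0)).ravel(),'sides',L,'ang',a)
    return p
E
python3 - <<'E'
from h import *
s,d=pickle.load(open('w4.pkl','rb'));o=(130,80)
brick(d,s,[(147,180),(241,192),(217,366),(127,353)],.082,o,2,4,'brick_c')
brick(d,s,[(386,162),(486,162),(480,255),(387,253)],.082,o,2,4,'half_b')
brick(d,s,[(132,487),(188,450),(238,512),(172,538)],.082,o,2,4,'half_a')
P=lambda L,z:inh(p2w(d,[(o[0]-.25+x/2,o[1]-.25+y/2) for x,y in L],z,s))
print('wall low',P([(372,455),(449,455)],.046),'joint',P([(378,313),(459,313)],.046),'half_b raw',P([(386,162),(486,162),(480,255),(387,253)],.082))
print('cheek',P([(383,155),(503,158)],.098))
print('brick_a corner left',p2w(d,[(o[0]+108/2,o[1]+326/2)],.046,s))
s=read_state();print(s['position'],yaw(s))
E
```

```text
brick_c ctr [ 0.4633 -0.2323] hearth [-0.1334  0.0358] sides [0.0491 0.0987 0.0474 0.0986] ang [-0.1951 -0.2042 -0.1959 -0.1866]
half_b ctr [ 0.5989 -0.1976] hearth [0.0016 0.0729] sides [0.0539 0.0471 0.0538 0.0489] ang [-0.0177 -0.0025  0.0156 -0.001 ]
half_a ctr [ 0.4532 -0.3702] hearth [-0.1409 -0.1023] sides [0.0491 0.0532 0.0488 0.0482] ang [0.4637 0.4193 0.3616 0.4261]
wall low [[-0.0245 -0.0981]
 [ 0.0254 -0.0988]] joint [[-0.0238  0.0005]
 [ 0.0248  0.0001]] half_b raw [[-0.0266  0.0964]
 [ 0.024   0.0964]
 [ 0.0246  0.0474]
 [-0.0245  0.0487]]
cheek [[-0.0301  0.1023]
 [ 0.0277  0.1009]]
brick_a corner left [[ 0.4103 -0.2746]]
[ 0.5292 -0.197   0.2588] -0.018897145578405307
```

Request:
{"op": "servo_tool", "data": {
  "steps": [-0.0183, -0.0326, 0.035, 0, -0.0183, -0.0326, 0.035, 0.176, 0, 0, 0.055, 0, 0, 0, 0.055, 0, 0, 0, 0.03, 0, 0, 0, 0.0148, 0, 0, 0, 0, 0]
}}

```text
t: 10.1
position: [0.4623, -0.2313, 0.0308]
tcp_rot: [0.772, 0.635, -0.0, -0.001]
wrist_force: [1.3, 0.1, 0.6]
width: 0.075
finger_force: 0.0
```

Request:
{"op": "servo_tool", "data": {
  "steps": [0, 0, 0, 0, 0, 0, 0, 0, 0, 0, 0, 0],
  "grip": 0.03
}}

```text
t: 10.48
position: [0.4638, -0.2322, 0.0332]
tcp_rot: [0.772, 0.635, 0.001, 0.001]
wrist_force: [-0.2, 0.2, 7.9]
width: 0.0489
finger_force: 63.0
```

```bash
python3 - <<'E'
from h import *
s=read_state();print(s['position'],yaw(s),s['width'],s['wrist_force'],s['finger_force'])
p=hw(0,-.007)+(s['position'][:2]-[.4633,-.2323])*[0,1]; print(p,go(s,p[0],p[1],.034,-.018))
E
```

```text
[ 0.4638 -0.2322  0.0332] -0.1939269023030349 0.04886439941146088 [-0.2113  0.1966  7.947 ] 63.03001642227173
[ 0.5959 -0.2774] (array([-0.0189,  0.1383, -0.0004]), np.float64(-0.17592690230303498))
```

Request:
{"op": "servo_tool", "data": {
  "steps": [0, 0, -0.04, 0, 0, 0, -0.03, 0, -0.0063, 0.0461, 0, 0, -0.0063, 0.0461, 0, 0, -0.0063, 0.0461, 0, -0.176, 0, 0, 0.03, 0, 0, 0, 0.02, 0, 0, 0, 0, 0]
}}

```text
t: 11.48
position: [0.5927, -0.2758, 0.0501]
tcp_rot: [0.714, 0.701, -0.001, -0.003]
wrist_force: [0.2, -0.3, -2.0]
width: 0.0494
finger_force: 62.9
```

```bash
python3 - <<'E'
from h import *
s,d=look('wrist','w5');s=read_state();print(s['position'],yaw(s),s['width'],s['wrist_force'],inh(s['position'][:2]))
z=s['position'][2]+.013
print('brick +y top edge',edg(d,s,(-.02,.043),(.02,.043),z+.036,6),'half_b -y top edge',edg(d,s,(-.02,.0475),(.02,.0475),.082,5))
print(w2p(d,[[*hw(0,.043),z+.036],[*hw(0,.043),z],[*hw(0,.0475),.082],[*hw(0,.0475),.046]],s))
print(go(s,*hw(0,-.007),.034,-.018))
E
```

```text
[ 0.5938 -0.2765  0.0514] -0.018427667773288952 0.04892715403757394 [-0.2828  0.7243 -0.8917] [[-0.0021 -0.0061]]
brick +y top edge [-0.02    0.0425  0.02    0.0425] half_b -y top edge [-0.0201  0.0461  0.0201  0.0461]
[[288.8424 198.8451]
 [287.6912 176.985 ]
 [288.2207 174.6534]
 [287.3157 160.1438]]
(array([-0.0009,  0.0022,  0.0174]), np.float64(-0.0004276677732888423))
```

Request:
{"op": "servo_tool", "data": {
  "steps": [-0.001, 0.0015, 0.01, 0, 0, 0, 0.005, 0, 0, 0, 0.001, 0, 0, 0, 0.001, 0]
}}

```text
t: 12.02
position: [0.5966, -0.2781, 0.0351]
tcp_rot: [0.713, 0.701, 0.0, 0.0]
wrist_force: [-0.6, 0.5, -1.5]
width: 0.049
finger_force: 62.9
```

Request:
{"op": "servo_tool", "data": {
  "steps": [0, -0.0007, 0.001, 0, 0, 0, 0.001, 0]
}}

```text
t: 12.28
position: [0.5957, -0.278, 0.0333]
tcp_rot: [0.713, 0.701, 0.0, -0.0]
wrist_force: [-1.6, 1.6, 6.7]
width: 0.0492
finger_force: 63.8
```

Request:
{"op": "servo_tool", "data": {
  "steps": [0, 0, 0.0005, 0]
}}

```text
t: 12.4
position: [0.5957, -0.278, 0.0333]
tcp_rot: [0.713, 0.701, 0.0, -0.0]
wrist_force: [-2.3, 2.2, 7.9]
width: 0.0491
finger_force: 63.8
```

Request:
{"op": "servo_tool", "data": {
  "steps": [0, 0, 0, 0, 0, 0, 0, 0, 0, 0, -0.03, 0, 0, 0, -0.04, 0, -0.0315, -0.0471, 0, 0, -0.0315, -0.0471, 0, 0, -0.0316, -0.0471, 0, -0.146, 0, 0, 0, -0.146],
  "grip": 0.075
}}

```text
t: 13.4
position: [0.4466, -0.3748, 0.1028]
tcp_rot: [0.606, 0.796, -0.002, -0.001]
wrist_force: [1.0, 0.3, 0.3]
width: 0.0748
finger_force: 0.0
```

```bash
python3 - <<'E'
from h import *
s,d=look('wrist','w6');print(s['position'],yaw(s),s['width'],s['wrist_force'])
c=w2p(d,[[.4527+a*.025*np.cos(.42)-b*.025*np.sin(.42),-.370+a*.025*np.sin(.42)+b*.025*np.cos(.42),.082] for a,b in((-1,1),(1,1),(1,-1),(-1,-1))],s);print(c)
l=edge(d,c[0],c[1],8,.15);p=p2w(d,[l[0]-l[1]*10,l[0]+l[1]*10],.082,s);print('far edge',p,np.arctan2(*(p[1]-p[0])[::-1]))
print('dist of edge to centre',(np.array([.4527,-.37])-p.mean(0))@[-np.sin(.42),np.cos(.42)])
print(go(s,.4527,-.37,.034,.42))
E
```

```text
[ 0.4466 -0.3748  0.1028] 0.26922239260130226 0.07481791279207642 [1.0148 0.2975 0.3024]
[[244.5037 209.24  ]
 [334.5098 196.2083]
 [343.1458 276.9151]
 [260.0521 287.9802]]
far edge [[ 0.4382 -0.3507]
 [ 0.4482 -0.346 ]] 0.43859260081321394
dist of edge to centre -0.02362729163971338
(array([0.0031, 0.0075, 0.0688]), np.float64(-0.15077760739869772))
```

Request:
{"op": "servo_tool", "data": {
  "steps": [0, 0, 0.02, -0.15, 0, 0, 0.03, 0, 0, 0, 0.0188, 0, 0, 0, 0, 0]
}}

```text
t: 13.95
position: [0.4524, -0.369, 0.0323]
tcp_rot: [0.543, 0.84, 0.0, -0.001]
wrist_force: [-0.3, 0.5, 0.3]
width: 0.0755
finger_force: 0.0
```

Request:
{"op": "servo_tool", "data": {
  "steps": [0, 0, 0, 0, 0, 0, 0, 0, 0, 0, 0, 0],
  "grip": 0.03
}}

```text
t: 14.32
position: [0.4536, -0.3707, 0.0348]
tcp_rot: [0.543, 0.84, -0.0, 0.001]
wrist_force: [-0.5, 0.2, 6.0]
width: 0.0493
finger_force: 62.3
```

```bash
python3 - <<'E'
from h import *
s=read_state();print(s['position'],yaw(s),s['width'],s['wrist_force'],s['finger_force'])
p=hw(0,-.087); print(p,go(s,p[0],p[1],.034,-.018))
E
```

```text
[ 0.4536 -0.3707  0.0348] 0.42378974899780764 0.04925698073679557 [-0.5382  0.1668  5.9521] 62.32239246368408
[ 0.5944 -0.3575] (array([-0.0459,  0.1339,  0.001 ]), np.float64(0.44178974899780776))
```

Request:
{"op": "servo_tool", "data": {
  "steps": [0, 0, -0.04, 0, 0, 0, -0.04, 0, -0.0153, 0.0447, 0, 0, -0.0153, 0.0446, 0, 0, -0.0153, 0.0446, 0, 0.147, 0, 0, 0, 0.147, 0, 0, 0.025, 0.147, 0, 0, 0.025, 0]
}}

```text
t: 15.32
position: [0.5938, -0.3563, 0.0631]
tcp_rot: [0.713, 0.701, -0.0, 0.0]
wrist_force: [-0.6, 0.2, -0.5]
width: 0.0491
finger_force: 62.3
```

Request:
{"op": "servo_tool", "data": {
  "steps": [0, 0, 0, 0, 0, 0, 0, 0]
}}

```text
t: 15.58
position: [0.5941, -0.3572, 0.0646]
tcp_rot: [0.713, 0.701, 0.0, 0.001]
wrist_force: [0.4, -0.7, 0.2]
width: 0.0491
finger_force: 62.3
```

```bash
python3 - <<'E'
from h import *
s,d=look('wrist','w7');print(s['position'],yaw(s),s['width'],inh(s['position'][:2]))
z=s['position'][2]+.0115
print('half_a +y top edge',edg(d,s,(-.018,-.062),(.018,-.062),z+.036,6),'brick_c -y top edge',edg(d,s,(-.02,-.0576),(.02,-.0576),.082,5))
print('brick_c front',edg(d,s,(-.025,-.05),(-.025,.04),.082,5),'back',edg(d,s,(.025,-.05),(.025,.04),.082,5))
print('half_b front',edg(d,s,(-.025,.05),(-.025,.09),.082,5),'back',edg(d,s,(.025,.05),(.025,.09),.082,5))
print(go(s,*hw(0,-.087),.034,-.018))
E
```

```text
[ 0.5941 -0.3572  0.0646] -0.016986280638599274 0.049124990347903845 [[-0.0003 -0.0867]]
half_a +y top edge [-0.018  -0.0619  0.018  -0.0621] brick_c -y top edge [-0.02   -0.0578  0.02   -0.0578]
brick_c front [-0.0245 -0.05   -0.0241  0.04  ] back [ 0.024  -0.05    0.0239  0.04  ]
half_b front [-0.0268  0.05   -0.0267  0.09  ] back [0.0232 0.05   0.0233 0.0899]
(array([-0.0003,  0.0003,  0.0306]), np.float64(0.0010137193614008222))
```

Request:
{"op": "servo_tool", "data": {
  "steps": [0, 0, 0.02, 0, 0, 0, 0.007, 0, 0, 0, 0.001, 0, 0, 0, 0.001, 0, 0, 0, 0.001, 0]
}}

```text
t: 16.25
position: [0.5934, -0.3566, 0.0348]
tcp_rot: [0.713, 0.701, 0.0, -0.0]
wrist_force: [-4.2, 3.9, 13.2]
width: 0.0491
finger_force: 63.9
```

Request:
{"op": "servo_tool", "data": {
  "steps": [0, 0, 0, 0, 0, 0, 0, 0, 0, 0, -0.05, 0, 0, 0, -0.06, 0, 0.0215, -0.04, -0.04, 0, 0.0215, -0.04, -0.04, 0, 0.0215, -0.04, -0.04, 0, 0, 0, 0, 0],
  "grip": 0.075
}}

```text
t: 17.25
position: [0.4735, -0.2904, 0.2668]
tcp_rot: [0.714, 0.701, 0.001, 0.002]
wrist_force: [0.1, -0.0, -0.1]
width: 0.0747
finger_force: 0.0
```

```bash
python3 - <<'E'
from h import *
s,d=look('wrist','w8');print(s['t'],s['position'],yaw(s),s['width'])
c=cv2.LUT(d['pixels'],np.array([255*(i/255)**.6 for i in range(256)],np.uint8))
cv2.imwrite('pics/w8b.png',cv2.resize(c[40:340,150:550],(800,600),interpolation=cv2.INTER_CUBIC))
E
```

```text
17.25 [ 0.4735 -0.2904  0.2668] -0.01842114672820665 0.07471398187958064
```

View pics/w8b.png

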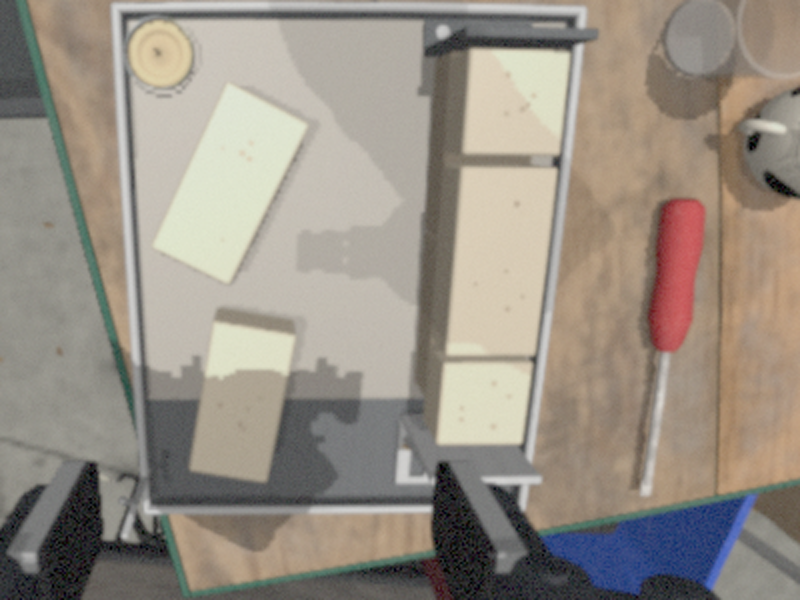

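The view (2×, offset 150,40) shows all three course bricks on the wall: half_b at y 48–155, brick_c at 165–355, half_a at 362–444. Brick_a's corners are (230,84), (308,127), (230,283), (153,245). Brick_b's are (217,322), (295,333), (267,482), (190,470). The plate's top edge is near y 478.

```bash
python3 - <<'E'
from h import *
s,d=pickle.load(open('w8.pkl','rb'));o=(150,40)
brick(d,s,[(230,84),(308,127),(230,283),(153,245)],.046,o,2,4,'brick_a')
brick(d,s,[(217,322),(295,333),(267,482),(190,470)],.046,o,2,3,'brick_b')
for n,c in(('half_b',[(468,48),(570,50),(561,156),(463,154)]),('brick_c',[(460,164),(558,168),(540,355),(447,355)]),('half_a',[(442,362),(533,362),(525,444),(437,443)])):
    P=inh(p2w(d,[(o[0]-.25+x/2,o[1]-.25+y/2) for x,y in c],.082,s));print(n,'raw ctr',P.mean(0),'y',P[:,1],'x',P[:,0])
print('plate',inh(p2w(d,[(o[0]-.25+x/2,o[1]-.25+y/2) for x,y in[(470,445),(530,480),(440,480)]],.098,s)))
s=read_state();print(s['position'],yaw(s)); print(go(s,.45,-.36,-.001,-.15))
E
```

```text
brick_a ctr [ 0.4541 -0.2399] hearth [-0.1424  0.028 ] sides [0.048  0.098  0.048  0.0977] ang [-0.4789 -0.4849 -0.4843 -0.4855]
brick_b ctr [ 0.457  -0.3699] hearth [-0.1372 -0.1019] sides [0.0478 0.0998 0.0507 0.0988] ang [-0.1837 -0.1824 -0.2051 -0.212 ]
half_b raw ctr [-0.0001  0.0713] y [0.096  0.0961 0.0465 0.0468] x [-0.0256  0.0242  0.0253 -0.0243]
brick_c raw ctr [ 0.0005 -0.0084] y [ 0.042   0.0406 -0.0581 -0.0579] x [-0.0254  0.0245  0.027  -0.0242]
half_a raw ctr [-0.0008 -0.0864] y [-0.0619 -0.0621 -0.1113 -0.1103] x [-0.0266  0.0236  0.0252 -0.0255]
plate [[-0.0119 -0.1038]
 [ 0.0238 -0.1255]
 [-0.0265 -0.1249]]
[ 0.475  -0.2904  0.2651] -0.017308027348376998
(array([-0.0698, -0.0246,  0.2661]), np.float64(0.1326919726516229))
```

Request:
{"op": "servo_tool", "data": {
  "steps": [0.025, -0.011, 0.03, 0, 0.0251, -0.0108, 0.03, 0.1555, 0, 0, 0.05, 0.1555, 0, 0, 0.05, 0.1555, 0, 0, 0.05, 0, 0, 0, 0.04, 0, 0, 0, 0.015, 0, 0, 0, 0, 0]
}}

```text
t: 18.3
position: [0.4537, -0.2398, -0.0025]
tcp_rot: [0.856, 0.517, -0.0, -0.001]
wrist_force: [-0.3, 0.2, 1.0]
width: 0.0744
finger_force: 0.0
```

Request:
{"op": "servo_tool", "data": {
  "steps": [0, 0, 0.001, 0, 0, 0, 0, 0, 0, 0, 0, 0],
  "grip": 0.03
}}

```text
t: 18.68
position: [0.4548, -0.2402, -0.001]
tcp_rot: [0.856, 0.517, 0.001, 0.001]
wrist_force: [0.5, -0.1, 7.1]
width: 0.0491
finger_force: 63.4
```

```bash
python3 - <<'E'
from h import *
s=read_state();print(s['position'],yaw(s),s['width'],s['wrist_force'],s['finger_force'])
u=np.array([np.sin(.484),np.cos(.484)]); k=(s['position'][:2]-[.4541,-.2399])@u; print('tcp ahead of centre along brick',k)
p=hw(0,.046+k); print(p,go(s,p[0],p[1],.071,-.018))
E
```

```text
[ 0.4548 -0.2402 -0.001 ] -0.4833647932297394 0.049121426732052456 [ 0.4551 -0.136   7.0589] 63.373342752456665
tcp ahead of centre along brick 3.285542336925451e-05
[ 0.5968 -0.2245] (array([ 0.08  ,  0.1186, -0.0717]), np.float64(-0.46536479322973934))
```

Request:
{"op": "servo_tool", "data": {
  "steps": [0, 0, -0.06, 0, 0, 0, -0.06, 0, 0.0267, 0.0395, 0, 0, 0.0267, 0.0395, 0, 0, 0.0266, 0.0396, 0, -0.155, 0, 0, 0, -0.155, 0, 0, 0.015, -0.155, 0, 0, 0.005, 0]
}}

```text
t: 19.68
position: [0.5953, -0.2234, 0.0971]
tcp_rot: [0.714, 0.7, -0.0, -0.001]
wrist_force: [-0.8, 1.1, -1.4]
width: 0.0492
finger_force: 63.5
```

Request:
{"op": "servo_tool", "data": {
  "steps": [0, 0, 0, 0, 0, 0, 0, 0]
}}

```text
t: 19.92
position: [0.5963, -0.2242, 0.0981]
tcp_rot: [0.714, 0.7, 0.0, 0.0]
wrist_force: [-0.2, 0.1, -2.4]
width: 0.0492
finger_force: 63.5
```

```bash
python3 - <<'E'
from h import *
s,d=look('wrist','w9');print(s['position'],yaw(s),s['width'],inh(s['position'][:2]))
z=s['position'][2]+.011
print('brick +y top edge',edg(d,s,(-.02,.096),(.02,.096),z+.036,6),'bottom',edg(d,s,(-.02,.096),(.02,.096),z,6))
print(w2p(d,[[*hw(0,.096),z+.036],[*hw(0,.096),z],[*hw(0,.1),.098]],s))
print('cheek edge',edg(d,s,(-.028,.1),(.028,.1),.098,4))
print(go(s,*hw(0,.046),.071,-.018))
E
```

```text
[ 0.5963 -0.2242  0.0981] -0.019929242280201712 0.04919209889800371 [[-0.0006  0.0463]]
brick +y top edge [-0.02    0.0958  0.02    0.0958] bottom [-0.02    0.0953  0.02    0.0953]
[[284.274  195.7495]
 [283.9711 174.7623]
 [283.8908 161.6633]]
cheek edge [-0.028   0.0992  0.028   0.0993]
(array([-0.0003,  0.0005,  0.0271]), np.float64(-0.0019292422802017484))
```

Request:
{"op": "servo_tool", "data": {
  "steps": [0, 0.0005, 0.015, 0, 0, 0, 0.008, 0, 0, 0, 0.002, 0, 0, 0, 0.001, 0, 0, 0, 0.001, 0]
}}

```text
t: 20.6
position: [0.5968, -0.2242, 0.0711]
tcp_rot: [0.714, 0.701, 0.0, 0.0]
wrist_force: [-2.0, 1.1, 4.9]
width: 0.0492
finger_force: 64.3
```

Request:
{"op": "servo_tool", "data": {
  "steps": [0, 0, 0.0005, 0]
}}

```text
t: 20.72
position: [0.5968, -0.2242, 0.071]
tcp_rot: [0.714, 0.701, 0.0, 0.0]
wrist_force: [-1.4, 1.5, 7.5]
width: 0.0494
finger_force: 64.5
```

Request:
{"op": "servo_tool", "data": {
  "steps": [0, 0, 0, 0, 0, 0, 0, 0, 0, 0, -0.025, 0, 0, 0, -0.025, 0, -0.037, -0.0343, 0, 0, -0.037, -0.0343, 0, 0, -0.037, -0.0343, 0, 0, -0.0372, -0.0343, 0, 0.178],
  "grip": 0.075
}}

```text
t: 21.72
position: [0.4557, -0.371, 0.1204]
tcp_rot: [0.774, 0.633, 0.0, 0.0]
wrist_force: [0.6, -0.3, 0.2]
width: 0.075
finger_force: 0.0
```

Request:
{"op": "servo_tool", "data": {
  "steps": [0, 0, 0.04, 0, 0, 0, 0.04, 0, 0, 0, 0.03, 0, 0, 0, 0.01, 0, 0, 0, 0.001, 0, 0, 0, 0, 0]
}}

```text
t: 22.48
position: [0.4574, -0.3704, 0.0003]
tcp_rot: [0.773, 0.634, 0.0, 0.001]
wrist_force: [-1.3, -0.5, 0.1]
width: 0.0749
finger_force: 0.0
```

Request:
{"op": "servo_tool", "data": {
  "steps": [0, 0, 0, 0, 0, 0, 0, 0, 0, 0, 0, 0],
  "grip": 0.03
}}

```text
t: 22.85
position: [0.4573, -0.3703, 0.0003]
tcp_rot: [0.773, 0.634, 0.0, 0.001]
wrist_force: [-1.0, -0.8, 5.6]
width: 0.0494
finger_force: 63.1
```

```bash
python3 - <<'E'
from h import *
s=read_state();print(s['position'],yaw(s),s['width'],s['wrist_force'],s['finger_force'])
u=np.array([np.sin(.195),np.cos(.195)]); k=(s['position'][:2]-[.457,-.3699])@u; print('tcp ahead of centre along brick',k)
p=hw(0,-.058+k); print(p,go(s,p[0],p[1],.071,-.018))
E
```

```text
[ 0.4573 -0.3703  0.0003] -0.19643919772395896 0.049389035203596145 [-1.0101 -0.8377  5.5918] 63.0771803855896
tcp ahead of centre along brick -0.0002964978601423879
[ 0.595  -0.3288] (array([ 0.0675,  0.1271, -0.0705]), np.float64(-0.178439197723959))
```

Request:
{"op": "servo_tool", "data": {
  "steps": [0, 0, -0.06, 0, 0, 0, -0.06, 0, 0.0225, 0.0424, -0.01, 0, 0.0225, 0.0424, 0, 0, 0.0225, 0.0423, 0, -0.178, 0, 0, 0.02, 0, 0, 0, 0.01, 0, 0, 0, 0, 0]
}}

```text
t: 23.85
position: [0.5918, -0.329, 0.0979]
tcp_rot: [0.715, 0.7, -0.001, -0.002]
wrist_force: [-0.3, 0.6, -0.6]
width: 0.0491
finger_force: 63.2
```

Request:
{"op": "servo_tool", "data": {
  "steps": [0, 0, 0, 0, 0, 0, 0, 0]
}}

```text
t: 24.1
position: [0.5944, -0.329, 0.0999]
tcp_rot: [0.714, 0.7, 0.0, 0.0]
wrist_force: [-1.0, -0.6, -0.7]
width: 0.0491
finger_force: 63.2
```

```bash
python3 - <<'E'
from h import *
s,d=look('wrist','w10');print(s['position'],yaw(s),s['width'],inh(s['position'][:2]))
z=s['position'][2]+.010
print('brick_b +y top edge',edg(d,s,(-.02,-.008),(.02,-.008),z+.036,6),'brick_a -y top',edg(d,s,(-.02,-.004),(.02,-.004),.118,4))
print('brick_a front',edg(d,s,(-.025,0),(-.025,.09),.118,5),'back',edg(d,s,(.025,0),(.025,.09),.118,5))
print(go(s,*hw(0,-.058),.072,-.018))
E
```

```text
[ 0.5944 -0.329   0.0999] -0.01955740082999592 0.04908728418834126 [[-0.0006 -0.0586]]
brick_b +y top edge [-0.02   -0.009   0.0201 -0.009 ] brick_a -y top [-0.0201 -0.0056  0.0201 -0.0056]
brick_a front [-0.0233  0.0001 -0.0272  0.0899] back [0.0243 0.     0.0231 0.09  ]
(array([0.0006, 0.0005, 0.0279]), np.float64(-0.001557400829995892))
```

Request:
{"op": "servo_tool", "data": {
  "steps": [0, 0.0005, 0.015, 0, 0, 0, 0.008, 0, 0, 0, 0.002, 0, 0, 0, 0.001, 0, 0, 0, 0.001, 0]
}}

```text
t: 24.78
position: [0.5952, -0.3286, 0.0724]
tcp_rot: [0.714, 0.701, 0.0, 0.0]
wrist_force: [-2.5, 1.8, 4.1]
width: 0.0493
finger_force: 64.0
```

Request:
{"op": "servo_tool", "data": {
  "steps": [0, 0, 0.001, 0]
}}

```text
t: 24.9
position: [0.5952, -0.3285, 0.0724]
tcp_rot: [0.714, 0.701, 0.0, 0.0]
wrist_force: [-2.7, 2.4, 9.5]
width: 0.0492
finger_force: 64.2
```

Request:
{"op": "servo_tool", "data": {
  "steps": [0, 0, 0, 0, 0, 0, 0, 0, 0, 0, -0.05, 0, 0, 0, -0.05, 0, 0, 0, 0, 0],
  "grip": 0.075
}}

```text
t: 25.52
position: [0.5977, -0.3306, 0.176]
tcp_rot: [0.714, 0.7, 0.001, 0.005]
wrist_force: [0.9, -0.5, 0.3]
width: 0.0751
finger_force: 0.0
```

```bash
python3 - <<'E'
from h import *
s,d=pickle.load(open('w1.pkl','rb'));_,D=pickle.load(open('d0.pkl','rb'))
L=[]
for n,v,ss in(('top',D['top'],None),('side',D['side'],None),('wrist',d,s)):
    h=cv2.cvtColor(v['pixels'],cv2.COLOR_BGR2HSV)
    m=(((h[...,0]>165)|(h[...,0]<4))&(h[...,1]>120)&(h[...,2]>20)&(h[...,2]<110)).astype(np.uint8)
    m=cv2.morphologyEx(m,cv2.MORPH_OPEN,np.ones((5,5)))
    k,lab,st,ce=cv2.connectedComponentsWithStats(m); i=1+st[1:,4].argmax(); v_,u_=np.nonzero(lab==i)
    A,o=cam(v,ss); p=cv2.undistortPoints(np.c_[u_,v_].astype(float).reshape(-1,1,2),v['intrinsics'],np.array([v['k1'],0,0,0]))[:,0]
    r=np.c_[p,np.ones(len(p))]@A.T; a=np.unwrap(np.arctan2(r[:,1],r[:,0])); q=np.percentile(a,[2,98]); print(n,st[i],o,q); L.append((o[:2],q))
for i,j in((0,1),(0,2),(1,2)):
  for a in L[i][1]:
    for b in L[j][1]:
      print(i,j,meet((L[i][0],np.array([np.cos(a),np.sin(a)])),(L[j][0],np.array([np.cos(b),np.sin(b)]))))
s=read_state();print(s['position'],inh(s['position'][:2]),go(s,*hw(-.006,-.157),.17,-.018),s['joints'])
s,d=look('wrist','w11')
cv2.imwrite('pics/w11b.png',cv2.resize(d['pixels'],(784,588)))
E
```

```text
top [531 223  29  15 199] [ 0.2782 -0.0671  1.3693] [-1.282  -1.2576]
side [  377     0   114   312 13796] [ 0.3603 -1.0847  0.49  ] [0.9769 1.1115]
wrist [370 314   5   5  25] [ 0.503  -0.1545  0.523 ] [-1.2326 -1.2105]
0 1 [ 0.5132 -0.8582]
0 1 [ 0.4979 -0.8065]
0 1 [ 0.5275 -0.837 ]
0 1 [ 0.5098 -0.7824]
0 2 [-0.7762  3.4824]
0 2 [-0.4373  2.3416]
0 2 [-1.9717  6.881 ]
0 2 [-0.8959  3.559 ]
1 2 [ 0.6693 -0.6271]
1 2 [ 0.6768 -0.6159]
1 2 [ 0.6349 -0.5295]
1 2 [ 0.6402 -0.5187]
[ 0.5977 -0.3306  0.176 ] [[ 0.0028 -0.0601]] (array([-0.0969, -0.0087,  0.0064]), np.float64(-0.0005690307551984297)) [ 0.266   0.8353  0.3478  1.4405 -0.3245  0.9126  0.6864]
```

Request:
{"op": "servo_tool", "data": {
  "steps": [-0.05, -0.006, 0, 0, -0.05, -0.006, 0, 0, 0, 0, 0, 0, 0, 0, 0.05, 0, 0, 0, 0.05, 0, 0, 0, 0.012, 0, 0, 0, 0, 0],
  "grip": 0
}}

```text
t: 26.45
position: [0.5811, -0.4274, 0.0585]
tcp_rot: [0.713, 0.701, -0.0, -0.001]
wrist_force: [0.4, 0.2, 1.5]
width: 0.0
finger_force: 0.0
```

```bash
python3 - <<'E'
from h import *
s=read_state();print(s['position'],yaw(s),s['width'],s['wrist_force'],inh(s['position'][:2]))
E
```

```text
[ 0.5811 -0.4274  0.0585] -0.01800184636076997 1.5335612963631297e-05 [0.3891 0.2248 1.5417] [[-0.0121 -0.1571]]
```

Request:
{"op": "servo_tool", "data": {
  "steps": [0.006, 0, 0, 0, 0.003, 0, 0, 0, 0.003, 0, 0, 0, 0.003, 0, 0, 0, 0.003, 0, 0, 0, 0.003, 0, 0, 0]
}}

```text
t: 27.2
position: [0.5815, -0.4086, 0.0593]
tcp_rot: [0.714, 0.7, -0.001, 0.001]
wrist_force: [0.6, -2.6, -1.2]
width: -0.0002
finger_force: 1.6
```

Request:
{"op": "servo_tool", "data": {
  "steps": [0.003, 0, 0, 0, 0.003, 0, 0, 0, 0.003, 0, 0, 0]
}}

```text
t: 27.58
position: [0.5817, -0.3985, 0.0593]
tcp_rot: [0.714, 0.7, -0.0, 0.0]
wrist_force: [0.7, -4.1, -1.1]
width: 0.0001
finger_force: 2.1
```

Request:
{"op": "servo_tool", "data": {
  "steps": [0.002, 0, 0, 0, 0.002, 0, 0, 0, 0.002, 0, 0, 0]
}}

```text
t: 27.95
position: [0.5818, -0.3935, 0.0593]
tcp_rot: [0.714, 0.7, -0.001, 0.001]
wrist_force: [0.8, -6.1, -2.1]
width: -0.0001
finger_force: 2.9
```

Request:
{"op": "servo_tool", "data": {
  "steps": [0.0015, 0, 0, 0, 0.0015, 0, 0, 0, 0.0015, 0, 0, 0]
}}

```text
t: 28.32
position: [0.5819, -0.3894, 0.0593]
tcp_rot: [0.714, 0.7, -0.001, 0.001]
wrist_force: [0.4, -6.5, -3.2]
width: -0.0
finger_force: 3.2
```

Request:
{"op": "servo_tool", "data": {
  "steps": [0.001, 0, 0, 0, 0.001, 0, 0, 0]
}}

```text
t: 28.58
position: [0.5819, -0.388, 0.0594]
tcp_rot: [0.714, 0.7, -0.001, 0.002]
wrist_force: [1.1, -7.9, -3.0]
width: 0.0001
finger_force: 4.1
```

Request:
{"op": "servo_tool", "data": {
  "steps": [0.001, 0, 0, 0, 0.001, 0, 0, 0]
}}

```text
t: 28.82
position: [0.5819, -0.3876, 0.0594]
tcp_rot: [0.714, 0.7, -0.002, 0.003]
wrist_force: [1.5, -10.9, -4.7]
width: -0.0
finger_force: 5.4
```

Request:
{"op": "servo_tool", "data": {
  "steps": [0.001, 0, 0, 0, 0.001, 0, 0, 0]
}}

```text
t: 29.08
position: [0.5819, -0.3876, 0.0595]
tcp_rot: [0.714, 0.7, -0.003, 0.004]
wrist_force: [3.4, -13.4, -6.7]
width: -0.0
finger_force: 7.0
```

Request:
{"op": "servo_tool", "data": {
  "steps": [0.002, 0, 0, 0, 0.002, 0, 0, 0, 0, 0, 0, 0]
}}

```text
t: 29.45
position: [0.5819, -0.3878, 0.0596]
tcp_rot: [0.715, 0.699, -0.004, 0.007]
wrist_force: [3.6, -19.8, -12.0]
width: -0.0
finger_force: 9.8
```

Request:
{"op": "servo_tool", "data": {
  "steps": [0.002, 0, 0, 0, 0.002, 0, 0, 0, 0, 0, 0, 0]
}}

```text
t: 29.82
position: [0.582, -0.3879, 0.0597]
tcp_rot: [0.715, 0.699, -0.006, 0.01]
wrist_force: [4.8, -25.8, -16.6]
width: -0.0002
finger_force: 13.0
```

```bash
python3 - <<'E'
from h import *
s,d=look('wrist','w12');print(s['t'],s['position'],yaw(s),s['wrist_force'])
z=.118
for n,y in(('end near cheek',.1),('mid',0)): print(n,edg(d,s,(-.018,y),(.018,y),z,5))
cv2.imwrite('pics/w12b.png',cv2.resize(d['pixels'][60:360,100:500],(800,600),interpolation=cv2.INTER_CUBIC))
E
```

```text
29.825 [ 0.582  -0.3879  0.0597] -0.02391805108124834 [  4.7595 -25.806  -16.5577]
end near cheek [-0.014   0.0055  0.0006 -0.0001]
mid [-0.018   0.0011  0.0179  0.0011]
```

View pics/w12b.png

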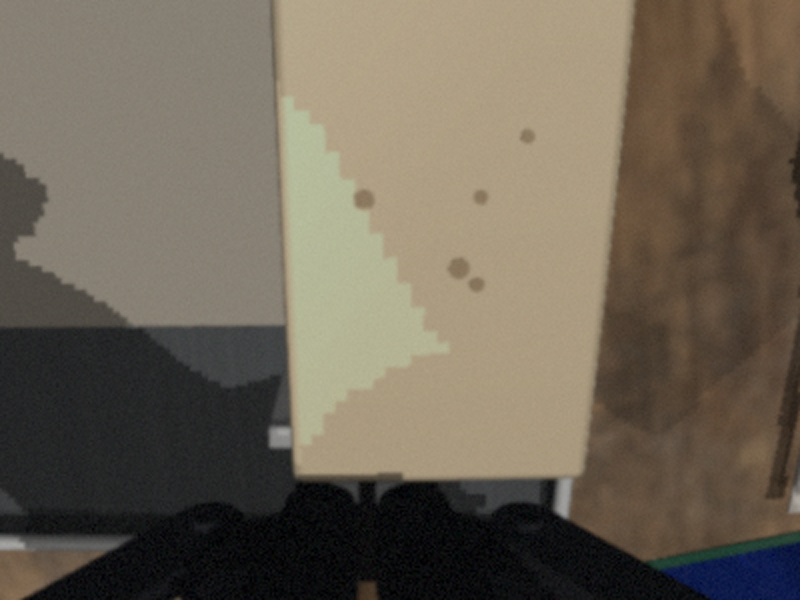

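The view shows brick_b's end at y 475 flush with the plate, and the fingers outside it. The push stalled solidly at 26 N, well over the 11 N of friction, so the joints should be closed. I'll back off and check from above.

Request:
{"op": "servo_tool", "data": {
  "steps": [-0.02, 0, 0, 0, -0.02, 0, 0, 0, 0, 0, -0.055, 0, 0, 0, -0.06, 0, 0.04, -0.005, -0.04, 0, 0.05, -0.005, -0.03, 0, 0.055, -0.005, -0.02, 0, 0, 0, 0, 0],
  "grip": 0.0854
}}

```text
t: 30.88
position: [0.5709, -0.2601, 0.2654]
tcp_rot: [0.71, 0.704, 0.003, -0.002]
wrist_force: [-0.3, -0.3, 0.2]
width: 0.0852
finger_force: 0.0
```

```bash
python3 - <<'E'
from h import *
s,d=look('wrist','w13');print(s['t'],s['position'],yaw(s),s['wrist_force'])
c=cv2.LUT(d['pixels'],np.array([255*(i/255)**.7 for i in range(256)],np.uint8))
cv2.imwrite('pics/w13b.png',cv2.resize(c[40:340,150:550],(800,600),interpolation=cv2.INTER_CUBIC))
E
```

```text
30.875 [ 0.5709 -0.2601  0.2654] -0.008921746820164254 [-0.3486 -0.3323  0.23  ]
```

View pics/w13b.png

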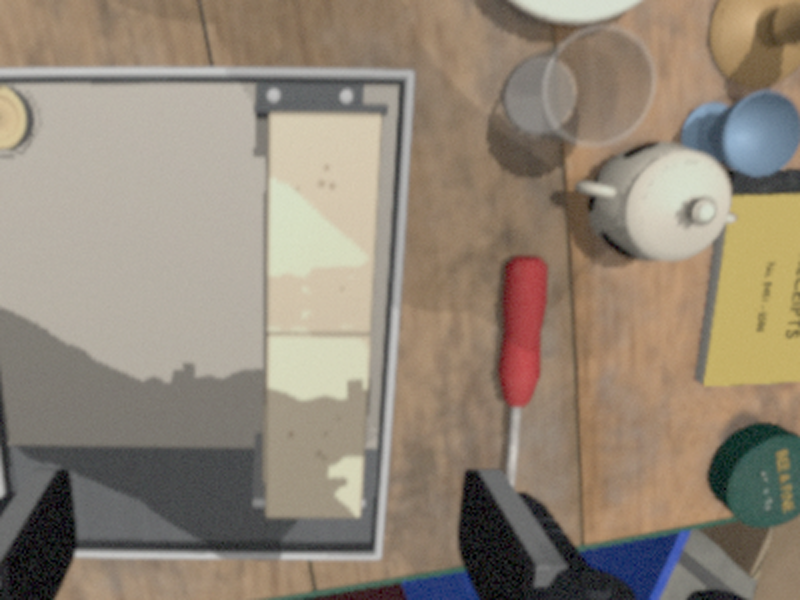

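The top course runs y 112–519 with a tight joint at y 333 and straight edges, x 268 to about 375. I'll check the numbers.

```bash
python3 - <<'E'
from h import *
s,d=pickle.load(open('w13.pkl','rb'));o=(150,40)
P=lambda L,z:inh(p2w(d,[(o[0]-.25+x/2,o[1]-.25+y/2) for x,y in L],z,s))
print('ends',P([(320,112),(320,333),(315,519)],.118)[:,1])
print('cheek top inner',P([(260,110),(385,110)],.098))
print('brick_a front',edg(d,s,(-.025,.01),(-.025,.09),.118,4),'back',edg(d,s,(.025,.01),(.025,.09),.118,4))
print('brick_b front',edg(d,s,(-.025,-.09),(-.025,-.01),.118,4),'back',edg(d,s,(.025,-.09),(.025,-.01),.118,4))
s=read_state();print(s['t'],s['position'],yaw(s),s['wrist_force'])
E
```

```text
ends [ 0.0986 -0.0008 -0.1013]
cheek top inner [[-0.0289  0.0999]
 [ 0.0286  0.1006]]
brick_a front [-0.0252  0.01   -0.0245  0.09  ] back [0.0233 0.0101 0.0234 0.0901]
brick_b front [-0.0263 -0.09   -0.024  -0.01  ] back [ 0.0244 -0.09    0.0243 -0.01  ]
30.925 [ 0.5698 -0.2637  0.2646] -0.012717137105839575 [-0.5915 -0.9547 -0.9862]
```

```bash
python3 -c "
from cell import *
print(sign_off())"
```

```text
the job is handed in; nothing more can be done
None
```

The job is handed in: both courses are laid flat in running bond, with front and back faces within about 2 mm of the wall line by camera. The end plate is pushed home until it stalled at 26 N, which should mean all joints are closed, though the lower course's joints were not viewed after the push. The last state reading was at 31 s of the 72 s allowed.

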